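Level the drainer shelf with board and spirit level

TASK

Lay the thin wooden board flat along the middle of the slatted steel shelf, then stand the spirit level upright on the board, lengthwise along the shelf, letting go of each. Turn the round black knob of the shelf's screw foot until the bubble sits centred between its two lines, then press down on the top of the level with closed fingertips, about as hard as the weight of a one-litre bottle, and finish while still pressing, with the bubble still centred. Leave everything else where it is.

Things in the scene. Friction and masses are not known exactly. Their poses are not given: they have to be found in the camera images.
- deck_mid (a point): Centre of the top of the slatted steel shelf, 130 x 250 mm, 60 mm above the table. y: along its long side, away from the screw foot; x across, z up out of the deck. It rocks about a line along x, 80 mm from here on the +y side, over two fixed legs; at the start the screw end is 1 to 3 degrees low. Slats of 34 mm run across, gaps 20 mm.
- foot_grip (a point): Middle of the round black knob on the shelf's screw foot: diameter 44 mm, 26 mm high, upright axis, this point 113 mm above the table, 180 mm from the shelf's centre. It does not rise. Clockwise from above raises this end of the shelf; stiff (0.14 N m), stays where left. 1 rad clockwise moves the bubble of a level lying along the shelf 10 mm towards the knob.
- board: Thin flat wooden board, 220 x 56 x 8 mm, lying on the table. Origin: centre of its underside; x along its length, y across its width, z up. 0.12 kg.
- level: Aluminium spirit level, 200 x 26 x 40 mm high, 0.44 kg, black ends, standing right way up. Origin: centre of its underside; x along its length, y across, z up. The vial lies along x in a 72 mm notch in the middle of the top; the flat shoulders on either side, 40 mm above the underside, are 64 x 26 mm, centred 68 mm from the middle.
- bubble (a joint): Position of the white bubble in the level's vial, m from the middle, positive towards the level's +x; it floats to the higher end, 7 mm per degree of slope (0.4 m per rad), limits +-24 mm, settling in 1 s. The two black lines are 10.8 mm either side of the middle, the bubble is 16 mm long.
- cup: Bystander: white ceramic cup, 72 mm across, 70 mm high, origin under its centre.
- spoon: Bystander: black silicone spoon, 240 mm, lying on the table.
- soap: Bystander: soap bottle, 60 mm across, 170 mm high, origin under its centre.
- jar: Bystander: glass jar, 70 mm across, 80 mm high, origin under its centre.
- grater: Bystander: small steel grater, 70 x 50 mm, 141 mm high, origin under its centre.
There are look-alikes about, which are no part of the job. Several things have the shape of the level; the one meant has the colours described above.

How it is judged:
By the outcome, as a careful person would: the job done as asked, in the order asked, and still so for the second after the job is handed in, while the arm keeps its last pose, push and grip.
It also fails if it takes over 72 s, if anything falls off the work surface, if the arm or the gripper's body presses on something with over 40 N, if the wrist force passes 120 N, or if a joint passes its speed limit or range.

ROBOT

A 6-joint arm with a two-finger parallel gripper is mounted at the origin on the work surface. World frame = base frame: x ahead of the robot, y to its left, z up, the work surface at z = 0. Lengths are in m, angles in rad, forces in N, time in s.
With the tool pointing down it reaches from about 0.425 to 1.125 m from the base axis. Payload 14.9 kg.
Tool frame: the origin (TCP) lies at the centre of the arm's flange, where the gripper is bolted on; the fingertips stand tips_ahead ahead of it and the grasp point (between the pads) lies 172 mm ahead of it (tips_ahead is the distance from the TCP to the fingertips, in m); z points along the fingers, y is the line along which they close (so a half turn about z gives the same grasp; the last joint's range is limited). The gripper opens to 91 mm and grips with 3 to 60 N. Pads are 32 mm wide; open, the fingers measure 118 mm over their backs; the gripper's body (76 mm by 178 mm) begins 60 mm behind the grasp point.
Start: joints at [1.269, 0.379, 1.734, -0, 1.028, -0.033], TCP at [0.186, 0.675, 0.405] pointing down, gripper open.
Joint ranges: [-2.77, 2.77], [-0.74, 2.19], [0, 2.66], [-1.06, 4.2], [0.31, 2.87], [-3.08, 3.08]. Speed limits (rad/s): [1.89, 1.89, 2.39, 3.14, 3.14, 3.14].

INTERFACE

Orientations are given as [roll, pitch, yaw] about the fixed x, y, z axes, in that order (R = Rz(yaw) Ry(pitch) Rx(roll)).
In Python, from rig import * gives the robot as it stands.
- The arm moves only by the tool play_rows, never from a script. Its argument "plan" is a list of rows, each a list of 7 numbers: the shift along the tool's x, y, z normalised to -1 to 1, where 1 is 1 m, then the turn, a rotation vector about the tool's x, y, z normalised to -1 to 1, where 1 is 5 degrees, then the gripper command: -1 is fully open, 1 is shut, values between are in proportion. In form: [[dx, dy, dz, rx, ry, rz, grip], ...]. A call has 1 to 20 rows; each row shifts and turns the commanded pose from where the row before left it, along the tool's axes as they then stand; what a row does not reach is not made up. A row lasts 1/8 s, in which the tool goes at most 62.5 mm and 10.7 degrees, less where a joint would pass 70% of its speed; a pose out of reach is approached as far as the arm can. A call with a number of a shift or a turn outside -1 to 1 is refused whole. A call with a gripper value outside its range is refused whole. The fingers move at their own pace and stop on an object; "newtons" is the grip in N (left out, the last holds). Time passes only in rows, so rows that do not move let the fingers close. It gives the time, the measured TCP pose, the force, the opening and the grip force at its end, in the units of the state.
- observe(): the state, without advancing time (a new reading comes with each control period).
- snapshot(name): name is "side" or "top"; returns a dict with "img" (384x512x3 uint8, red, green, blue), "mtx" (3x3 intrinsics, pixels), "k1" (the pictures are not rectified: a ray, as slopes to the right and down, at radius r is drawn at 1 + k1 r^2 times it, then the intrinsics apply), "world_from_camera" (4x4, takes a point from camera to world coordinates). Camera axes: x right, y up, looking along -z (the intrinsics and any distortion apply to the point x, -y, -z); pixel columns grow to the right and rows downward; lengths in m; the calibration is good to about 2 mm. A picture is of the moment at which its call begins. There is no depth.
- hand_in(): hands the job in; it is judged then, once.
The state is a dict: "t": time; "q": joint angles; "joint_velocities": joint speeds; "joint_torque": joint torques, N m; "eef_pos": TCP position; "tool_rot": TCP orientation; "force": force on the tool from outside, world axes, zero at the start; "torque": the same for the moment, N m; "width": finger opening in m; "grasp_force": force on a finger pad.
Only numpy, scipy, OpenCV 4.12 (cv2) and the standard library are available. Lean on these libraries where they do the work, as an engineer would, in place of code of your own. Each camera call takes 0.05 s, during which the arm holds its last target. There are 200 camera calls.

## Working session

There is one attempt and no reset: what is moved stays moved. The work goes in short steps, Python scripts to look and compute and a tool call to move; the robot and the scene stay as the last step left them, time stands still between calls to the robot, and variables do not carry over. Pictures are saved under pics/ and viewed, at most 10 in all, crops included, and the job is handed in when it is done.

Besides the shell and the picture viewer there is one more tool, called after "Request:" as a command line: name --pt "numbers of a row" for each row, then --argument value for the rest. play_rows: Moves the arm, as the interface text tells. Its arguments: {"type":"object","properties":{"plan":{"type":"array"},"newtons":{"type":"number"}},"required":["plan"]}

```bash
mkdir -p pics; ls; python3 - <<'E'
from rig import *
import cv2
o=observe(); print(o)
for n in("side","top"):
    s=snapshot(n); cv2.imwrite(f"pics/{n}0.png",cv2.resize(s["img"][:,:,::-1],(800,600),interpolation=cv2.INTER_CUBIC)); print(n,s["mtx"],s["k1"],s["world_from_camera"])
E
```

```text
pics
{'t': 0.0, 'q': array([ 1.26869233e+00,  3.79403471e-01,  1.73478933e+00,  1.86909428e-08,
        1.02848329e+00, -3.33267361e-02]), 'joint_velocities': array([-1.02863176e-05, -2.99127668e-04,  7.54356678e-04,  1.52992140e-03,
       -7.79810951e-04, -1.40048952e-03]), 'joint_torque': array([-7.48919119e-04, -7.63726759e+01, -4.34365439e+01,  6.51019067e-02,
        4.25022945e-02, -1.00618581e-04]), 'eef_pos': array([0.18585344, 0.67467788, 0.40408746]), 'tool_rot': array([-3.14050982e+00, -3.61168411e-05,  2.87281536e+00]), 'force': array([ 0.23180492, -0.74684475, -0.16048026]), 'torque': array([ 0.01833383, -0.0370443 , -0.00667937]), 'grasp_force': 0.0, 'width': 0.09100710077888516}
side [[379.08679797   0.         257.8168273 ]
 [  0.         379.08679797 189.60300534]
 [  0.           0.           1.        ]] -0.0869065402349896 [[ 0.99913792  0.01931269 -0.03674842  0.45501249]
 [-0.03993655  0.68885284 -0.72380027 -0.82968059]
 [ 0.01133572  0.7246439   0.68903028  0.9315626 ]
 [ 0.          0.          0.          1.        ]]
top [[463.91236839   0.         254.31648571]
 [  0.         463.91236839 190.73784415]
 [  0.           0.           1.        ]] -0.13058528810097647 [[-1.31717732e-03  9.81190095e-01 -1.93039538e-01  1.93237530e-01]
 [-9.99997234e-01 -1.66854642e-03 -1.65762697e-03  5.51680418e-02]
 [-1.94854260e-03  1.93036821e-01  9.81189579e-01  1.70660459e+00]
 [ 0.00000000e+00  0.00000000e+00  0.00000000e+00  1.00000000e+00]]
```

View pics/side0.png

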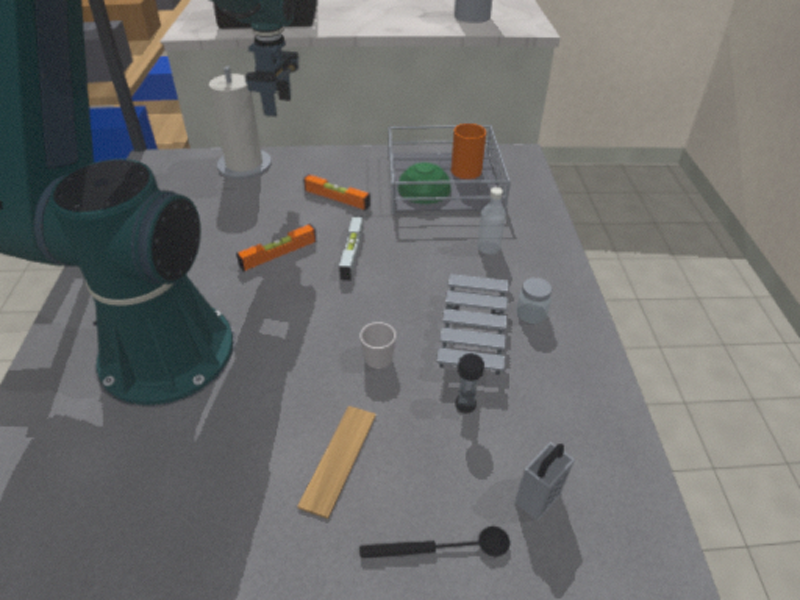

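View pics/top0.png

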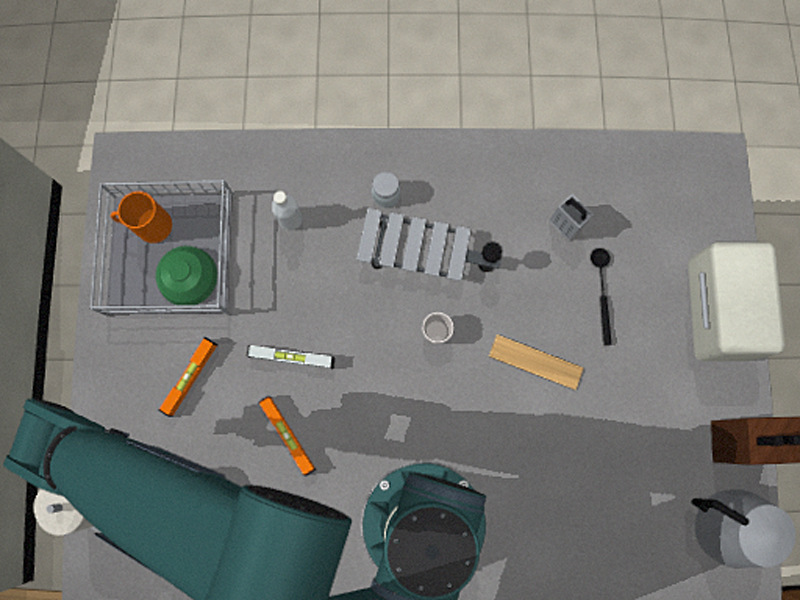

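Look-alikes (top view): orange levels at (188,376) and (287,435), and the aluminium one with black ends at (290,357). The last fits the description, so I'll confirm it in a crop.

```bash
cat > h.py <<'E'
from rig import *
import numpy as np, cv2
def ray(s,u,v):
    K=s["mtx"]; p=cv2.undistortPoints(np.array([[[u,v]]],float),K,np.array([s["k1"],0,0,0,0.]))[0,0]
    T=s["world_from_camera"]; return T[:3,3],T[:3,:3]@np.array([p[0],-p[1],-1])
def at(s,u,v,z):
    c,d=ray(s,u,v); return (c+d*(z-c[2])/d[2])[:2]
def px(s,P):
    T=s["world_from_camera"]; c=T[:3,:3].T@(np.array(P)-T[:3,3]); x,y=c[0]/-c[2],c[1]/c[2]
    f=1+s["k1"]*(x*x+y*y); return s["mtx"][:2]@np.array([x*f,y*f,1])
def crop(s,u0,v0,w,h,k,f):
    cv2.imwrite(f,cv2.resize(s["img"][v0:v0+h,u0:u0+w,::-1],None,fx=k,fy=k,interpolation=cv2.INTER_CUBIC))
E
python3 - <<'E'
from h import *
s=snapshot("top"); a=s["img"]
r=lambda u,v,w,h,k:cv2.resize(a[v:v+h,u:u+w,::-1],None,fx=k,fy=k,interpolation=cv2.INTER_CUBIC)
im=np.zeros((600,800,3),np.uint8)
im[:300,:600]=r(220,125,120,60,5)   # shelf
im[300:500,:400]=r(150,205,80,40,5) # level
im[300:500,400:800]=r(305,210,80,40,5) # board
cv2.imwrite("pics/c1.png",im)
E
```

```text
(no output)
```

View pics/c1.png

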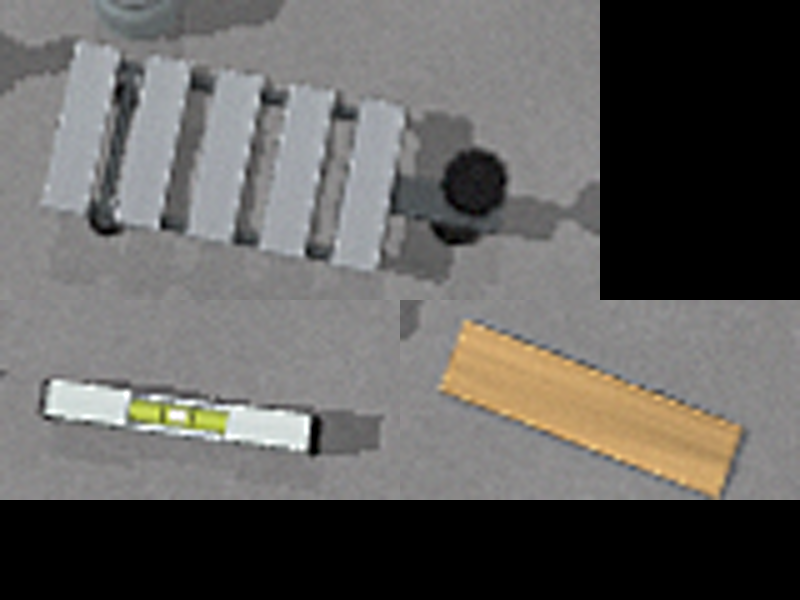

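The crop confirms it: aluminium body, black ends, at crop (47,379)-(314,455). Shelf corners are (78,42), (406,105), (380,270), (42,207), the knob is at (475,182), and board corners are (465,320), (742,427), (720,498), (440,388).

```bash
python3 - <<'E'
from h import *
s=snapshot("top"); t=snapshot("side")
def W(pts,ox,oy,mx,my,z):
    return np.array([at(s,(x-mx+.5)/5-.5+ox,(y-my+.5)/5-.5+oy,z) for x,y in pts])
def rep(n,c):
    m=c.mean(0); e=(c[1]-c[0]+c[2]-c[3])/2; f=(c[3]-c[0]+c[2]-c[1])/2
    print(n,m.round(4),"L",np.linalg.norm(e).round(4),"W",np.linalg.norm(f).round(4),"yaw",np.arctan2(e[1],e[0]).round(4)); return m
sh=rep("shelf",W([(78,42),(406,105),(380,270),(42,207)],220,125,0,0,.06))
k=W([(475,182)],220,125,0,0,.126)[0];print("knob",k,np.linalg.norm(k-sh),"dir",np.arctan2(*(k-sh)[::-1]))
l=rep("level",W([(47,379),(318,412),(314,455),(44,415)],150,205,0,300,.04))
b=rep("board",W([(465,320),(742,427),(720,498),(440,388)],305,210,400,300,.008))
for P in ([*sh,.06],[*k,.126],[*l,.04],[*b,.008]): print(px(t,P)*800/512)
for n,P in dict(soap=(283,195,.17),jar=(386,185,.08),cup=(437,325,.07),grater=(571,205,.14)).items(): print(n,at(s,P[0]*.64,P[1]*.64,P[2]))
E
```

```text
shelf [0.6486 0.0191] L 0.2494 W 0.1279 yaw -1.7659
knob [ 0.61070149 -0.15484477] 0.17802486346958638 dir -1.785583250023927
level [0.3854 0.3068] L 0.1995 W 0.0288 yaw -1.7028
board [ 0.3746 -0.2688] L 0.2204 W 0.0549 yaw -1.9502
[475.29386221 317.143422  ]
[470.13762401 361.52797735]
[351.27442166 240.39525581]
[338.80718    457.12886767]
soap [0.73088466 0.31330895]
jar [0.7860106  0.08447276]
cup [ 0.45224527 -0.03255687]
grater [ 0.71710295 -0.338633  ]
```

```bash
cat >> h.py <<'E'
from scipy.spatial.transform import Rotation as Ro
def go(x,y,z,yaw):
    o=observe(); A=Ro.from_euler('xyz',o["tool_rot"]); B=Ro.from_euler('xyz',[np.pi,0,yaw])
    print("t%.2f q6 %.2f"%(o["t"],o["q"][5]),"shift",A.inv().apply(np.array([x,y,z])-o["eef_pos"]).round(4),"turn/5deg",((A.inv()*B).as_rotvec()/np.radians(5)).round(2))
E
python3 -c "
import rig;print([n for n in dir(rig) if n[0]!='_']); print(getattr(rig,'tips_ahead',None))"
```

```text
['PlanningError', 'hand_in', 'observe', 'snapshot', 'tips_ahead']
0.1908
```

Request:
play_rows --pt "-0.05 0 0 0 0 1 -1" --pt "-0.06 0 0 0 0 1 -1" --pt "-0.06 0 0 0 0 1 -1" --pt "-0.06 0 0 0 0 1 -1" --pt "-0.06 0 0 0 0 1 -1" --pt "-0.06 0 0 0 0 1 -1" --pt "-0.06 0 0 0 0 1 -1" --pt "-0.06 0 0 0 0 1 -1" --pt "-0.06 0 0 0 0 1 -1" --pt "-0.06 0 0 0 0 1 -1" --pt "-0.06 0 0 0 0 1 -1" --pt "-0.06 0 0 0 0 1 -1" --pt "-0.06 0 0 0 0 1 -1" --pt "-0.06 0 0 0 0 1 -1" --pt "-0.06 0 0 0 0 1 -1" --pt "-0.06 0 0 0 0 1 -1" --pt "-0.06 0 0 0 0 1 -1" --pt "-0.06 0 0 0 0 1 -1" --pt "-0.06 0 0 0 0 1 -1"

```text
t: 2.62
eef_pos: [0.6767, -0.2062, 0.4047]
tool_rot: [3.141, -0.0, 1.212]
force: [0.8, -0.2, 0.0]
width: 0.0911
grasp_force: 0.0
```

```bash
python3 -c "
from h import *
go(.3746,-.2688,.26,1.19); print(observe())"
```

```text
t2.62 q6 0.03 shift [-0.1648 -0.2609  0.1447] turn/5deg [ 0.   -0.    0.25]
{'t': 2.625, 'q': array([-3.28713262e-01,  3.90233775e-01,  1.71818801e+00,  2.53624770e-05,
        1.03305194e+00,  3.02456953e-02]), 'joint_velocities': array([-0.68005733, -0.01285745,  0.01884983, -0.00194172, -0.0056129 ,
        0.01935049]), 'joint_torque': array([ 8.97450060e+00, -7.80104470e+01, -4.26764131e+01,  6.61141751e-02,
        1.50954165e-01, -4.23080754e-02]), 'eef_pos': array([ 0.6767077 , -0.20619686,  0.40471345]), 'tool_rot': array([ 3.14147444e+00, -2.53711417e-05,  1.21182438e+00]), 'force': array([ 0.79227515, -0.22463192,  0.03649658]), 'torque': array([-0.12310744,  0.0352227 ,  0.00110562]), 'grasp_force': 0.0, 'width': 0.0911295872416548}
```

Request:
play_rows --pt "-0.027 -0.043 0.02 0 0 0.2 -1" --pt "-0.027 -0.043 0.02 0 0 0 -1" --pt "-0.027 -0.043 0.02 0 0 0 -1" --pt "-0.027 -0.043 0.02 0 0 0 -1" --pt "-0.027 -0.043 0.02 0 0 0 -1" --pt "-0.02 -0.043 0.02 0 0 0 -1" --pt "0 0 0 0 0 0 -1" --pt "0 0 0 0 0 0 -1"

```text
t: 3.62
eef_pos: [0.3812, -0.2557, 0.2852]
tool_rot: [3.141, 0.0, 1.197]
force: [0.9, -1.1, 0.8]
width: 0.091
grasp_force: 0.0
```

```bash
python3 -c "
from h import *
go(.3746,-.2688,.193,1.19)
s=snapshot('top');crop(s,290,190,110,75,7,'pics/b.png')"
```

```text
t3.62 q6 -0.27 shift [-0.0146 -0.0014  0.0922] turn/5deg [0.01 0.   0.08]
```

View pics/b.png

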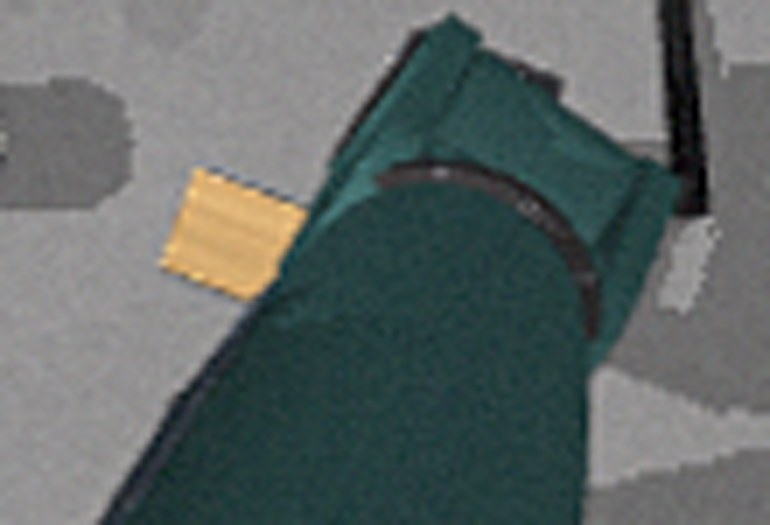

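The arm hides most of the board, but its visible left end (195,170)–(160,265) is where I measured it. Clearance is 17 mm per side, so I'll descend.

Request:
play_rows --pt "-0.0145 -0.0014 0.03 0 0 0.1 -1" --pt "0 0 0.035 0 0 0 -1" --pt "0 0 0.018 0 0 0 -1" --pt "0 0 0.0085 0 0 0 -1" --pt "0 0 0 0 0 0 -1" --pt "0 0 0 0 0 0 -1"

```text
t: 4.42
eef_pos: [0.3745, -0.2685, 0.194]
tool_rot: [3.14, 0.0, 1.189]
force: [-0.6, -0.7, 0.1]
width: 0.0914
grasp_force: 0.0
```

Request:
play_rows --pt "0 0 0 0 0 0 1" --pt "0 0 0 0 0 0 1" --pt "0 0 0 0 0 0 1" --pt "0 0 0 0 0 0 1" --pt "0 0 0 0 0 0 1" --pt "0 0 0 0 0 0 1" --newtons 25

```text
t: 5.18
eef_pos: [0.374, -0.2683, 0.1933]
tool_rot: [-3.142, -0.0, 1.188]
force: [-2.0, 0.1, 4.4]
width: 0.0558
grasp_force: 25.0
```

Request:
play_rows --pt "0 0 -0.03 0 0 0 1" --pt "0 0 -0.05 0 0 0 1" --pt "0 0 -0.05 0 0 0 1" --pt "0 0 -0.02 0 0 -0.5 1" --pt "0 0 0 0 0 -0.5 1" --pt "0 0 0 0 0 -0.5 1" --pt "0 0 0 0 0 -0.5 1" --pt "0 0 0 0 0 0 1"

```text
t: 6.18
eef_pos: [0.3739, -0.2682, 0.3431]
tool_rot: [-3.141, -0.0, 1.363]
force: [-0.4, -0.1, -1.3]
width: 0.0558
grasp_force: 25.0
```

```bash
python3 -c "
from h import *
go(.6486,.0191,.34,1.37)"
```

```text
t6.17 q6 -0.47 shift [0.3378 0.2095 0.0031] turn/5deg [-0.   -0.   -0.08]
```

Request:
play_rows --pt "0.02 0.0125 0 0 0 -0.08 1" --pt "0.042 0.026 0 0 0 0 1" --pt "0.045 0.028 0 0 0 0 1" --pt "0.045 0.028 0 0 0 0 1" --pt "0.045 0.028 0 0 0 0 1" --pt "0.045 0.028 0 0 0 0 1" --pt "0.042 0.026 0 0 0 0 1" --pt "0.034 0.02 0 0 0 0 1" --pt "0.02 0.013 0 0 0 0 1" --pt "0 0 0 0 0 0 1" --pt "0 0 0 0 0 0 1"

```text
t: 7.55
eef_pos: [0.6462, 0.0203, 0.3429]
tool_rot: [-3.141, 0.0, 1.369]
force: [-0.2, -0.2, -2.2]
width: 0.0554
grasp_force: 25.0
```

```bash
python3 -c "
from h import *
go(.6486,.0191,.253,1.37)
s=snapshot('side');crop(s,250,150,110,110,5.4,'pics/p.png')"
```

```text
t7.55 q6 0.20 shift [-0.0007  0.0027  0.0899] turn/5deg [-0.01  0.   -0.01]
```

View pics/p.png

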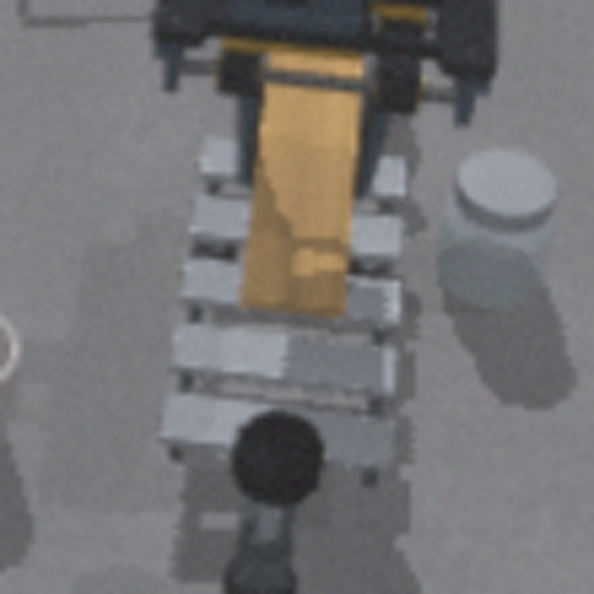

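The board is held level, centred over the slats between the fingers, and the shelf's knob end and the jar are clear. Lowering.

Request:
play_rows --pt "0 0.0025 0.03 0 0 0 1" --pt "0 0 0.03 0 0 0 1" --pt "0 0 0.015 0 0 0 1" --pt "0 0 0.008 0 0 0 1" --pt "0 0 0.002 0 0 0 1" --pt "0 0 0 0 0 0 1"

```text
t: 8.35
eef_pos: [0.6495, 0.0205, 0.2589]
tool_rot: [3.141, -0.0, 1.37]
force: [0.6, -0.6, -0.7]
width: 0.0558
grasp_force: 25.0
```

Request:
play_rows --pt "0 0 0.001 0 0 0 1" --pt "0 0 0.001 0 0 0 1" --pt "0 0 0 0 0 0 1"

```text
t: 8.72
eef_pos: [0.6492, 0.0206, 0.2563]
tool_rot: [3.142, 0.0, 1.37]
force: [-1.2, 0.2, -1.7]
width: 0.0554
grasp_force: 25.0
```

Request:
play_rows --pt "0 0 0.001 0 0 0 1" --pt "0 0 0.001 0 0 0 1" --pt "0 0 0 0 0 0 1"

```text
t: 9.1
eef_pos: [0.6493, 0.0205, 0.2542]
tool_rot: [-3.142, -0.0, 1.37]
force: [-0.3, -0.1, -0.3]
width: 0.0557
grasp_force: 25.0
```

Request:
play_rows --pt "0 0 0.001 0 0 0 1" --pt "0 0 0 0 0 0 1"

```text
t: 9.35
eef_pos: [0.6493, 0.0205, 0.2533]
tool_rot: [3.141, -0.0, 1.37]
force: [-0.5, -0.6, 1.4]
width: 0.0554
grasp_force: 25.0
```

Contact. Releasing and rising.

Request:
play_rows --pt "0 0 0 0 0 0 0.2" --pt "0 0 0 0 0 0 0" --pt "0 0 0 0 0 0 -0.3" --pt "0 0 0 0 0 0 -0.6" --pt "0 0 -0.01 0 0 0 -0.6" --pt "0 0 -0.04 0 0 0 -1" --pt "0 0 -0.05 0 0 0 -1" --pt "0 0 -0.04 0 0 0 -1" --pt "0 0 0 0 0 0 -1"

```text
t: 10.48
eef_pos: [0.65, 0.0206, 0.3975]
tool_rot: [3.136, -0.001, 1.37]
force: [0.3, 0.4, -0.3]
width: 0.0916
grasp_force: 0.0
```

```bash
python3 -c "
from h import *
go(.3854,.3068,.30,1.439)"
```

```text
t10.47 q6 0.20 shift [ 0.2276 -0.3169  0.0959] turn/5deg [ 0.07 -0.01 -0.79]
```

Request:
play_rows --pt "0.02 -0.028 0 0 0 0 -1" --pt "0.036 -0.05 0.01 0 0 0 -1" --pt "0.036 -0.05 0.014 0 0 0 -1" --pt "0.036 -0.05 0.02 0 0 0 -1" --pt "0.036 -0.05 0.02 0 0 0 -1" --pt "0.036 -0.05 0.02 0 0 0 -1" --pt "0.028 -0.039 0.012 0 0 0 -1" --pt "0 0 0 0 0 -0.79 -1" --pt "0 0 0 0 0 0 -1"

```text
t: 11.6
eef_pos: [0.3885, 0.3021, 0.2991]
tool_rot: [-3.141, 0.001, 1.44]
force: [-0.4, -0.6, 0.5]
width: 0.091
grasp_force: 0.0
```

```bash
python3 -c "
from h import *
go(.3854,.3068,.197,1.439)
s=snapshot('side');u,v=(px(s,[.385,.307,.05])-[55,45]).astype(int); print(u,v); crop(s,u,v,110,90,6,'pics/l.png')"
```

```text
t11.60 q6 0.74 shift [ 0.0043 -0.0036  0.1021] turn/5deg [-0.01  0.01  0.01]
169 106
```

View pics/l.png

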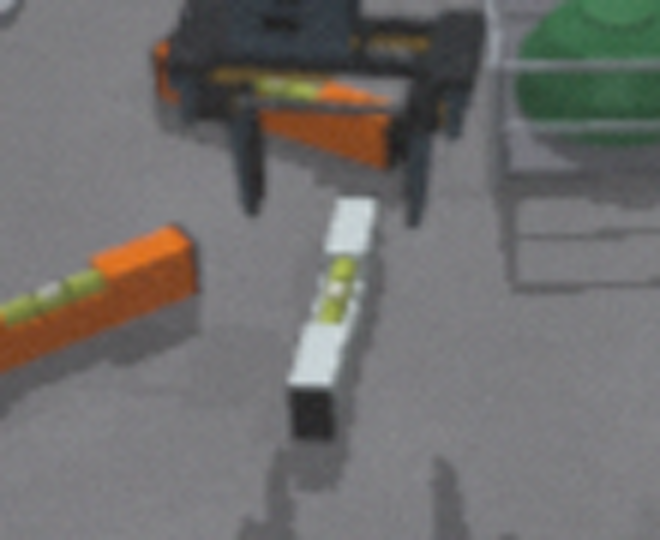

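The aluminium level with the black end, vial at (338,290), lies between the open fingers. The orange level is outside the finger span, so I'll descend.

Request:
play_rows --pt "0.0043 -0.0036 0.03 0 0 0 -1" --pt "0 0 0.04 0 0 0 -1" --pt "0 0 0.022 0 0 0 -1" --pt "0 0 0.01 0 0 0 -1" --pt "0 0 0 0 0 0 -1" --pt "0 0 0 0 0 0 1" --pt "0 0 0 0 0 0 1" --pt "0 0 0 0 0 0 1" --pt "0 0 0 0 0 0 1" --pt "0 0 0 0 0 0 1" --pt "0 0 0 0 0 0 1" --pt "0 0 0 0 0 0 1" --newtons 35

```text
t: 13.15
eef_pos: [0.3858, 0.3066, 0.1974]
tool_rot: [-3.141, 0.0, 1.439]
force: [-1.1, -0.2, 0.8]
width: 0.0257
grasp_force: 35.0
```

Request:
play_rows --pt "0 0 -0.02 0 0 0 1" --pt "0 0 -0.05 0 0 0 1" --pt "0 0 -0.06 0 0 0 1" --pt "0 0 -0.06 0 0 0 1" --pt "0 0 0 0 0 0.79 1" --pt "0 0 0 0 0 0 1"

```text
t: 13.9
eef_pos: [0.3856, 0.3064, 0.3875]
tool_rot: [3.142, -0.0, 1.37]
force: [0.0, -0.9, -4.7]
width: 0.0263
grasp_force: 35.0
```

```bash
python3 -c "
from h import *
go(.6495,.0205,.385,1.37)"
```

```text
t13.90 q6 0.82 shift [-0.2276  0.3155  0.0025] turn/5deg [ 0. -0.  0.]
```

```bash
python3 - <<'E'
from h import *
s=snapshot('top'); crop(s,220,120,130,80,6,'pics/bs.png')
h=cv2.cvtColor(s['img'],cv2.COLOR_RGB2HSV); m=cv2.inRange(h,(8,70,60),(28,255,255)); m[:120]=0;m[200:]=0;m[:,:220]=0;m[:,350:]=0
r=cv2.minAreaRect(np.argwhere(m)[:,::-1].astype(np.float32)); c=np.array([at(s,*p,.067) for p in cv2.boxPoints(r)]); print(m.sum()//255,c.mean(0),c.round(4).tolist())
E
```

```text
897 [0.64952987 0.01994001] [[0.6433, 0.1325], [0.7006, 0.1219], [0.6554, -0.0934], [0.5988, -0.0813]]
```

Request:
play_rows --pt "-0.018 0.025 0 0 0 0 1" --pt "-0.035 0.049 0 0 0 0 1" --pt "-0.035 0.049 0 0 0 0 1" --pt "-0.035 0.049 0 0 0 0 1" --pt "-0.035 0.049 0 0 0 0 1" --pt "-0.035 0.048 0 0 0 0 1" --pt "-0.02 0.028 0 0 0 0 1" --pt "-0.0146 0.0185 0 0 0 0 1" --pt "0 0 0 0 0 0 1" --pt "0 0 0 0 0 0 1"

```text
t: 15.2
eef_pos: [0.6491, 0.0213, 0.3868]
tool_rot: [-3.14, 0.0, 1.371]
force: [0.2, 0.3, -4.2]
width: 0.0258
grasp_force: 35.0
```

View pics/bs.png

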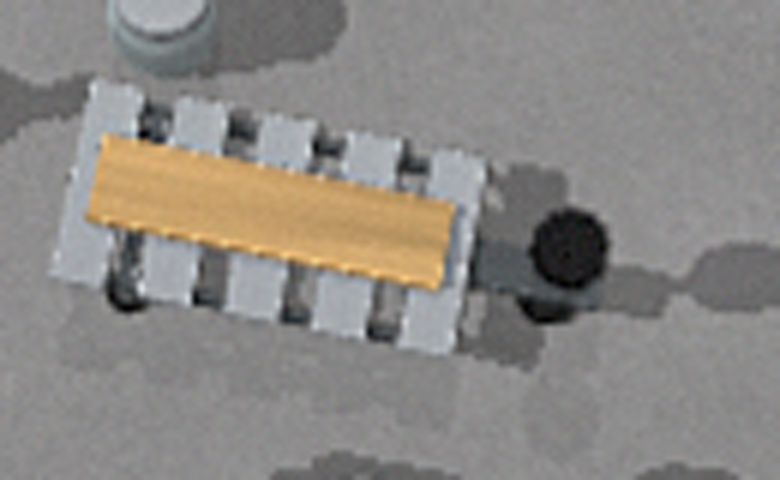

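The board lies flat along the middle of the slats, corners (100,135) to (440,288) in the crop. Lowering the level.

Request:
play_rows --pt "0 0 0.03 0 0 0 1" --pt "0 0 0.04 0 0 0 1" --pt "0 0 0.03 0 0 0 1" --pt "0 0 0.013 0 0 0 1" --pt "0 0 0.005 0 0 0 1" --pt "0 0 0.001 0 0 0 1" --pt "0 0 0 0 0 0 1" --pt "0 0 0 0 0 0 1"

```text
t: 16.2
eef_pos: [0.6499, 0.0207, 0.2693]
tool_rot: [3.141, -0.0, 1.37]
force: [0.2, -0.4, -3.6]
width: 0.0263
grasp_force: 35.0
```

Request:
play_rows --pt "0 0 0.001 0 0 0 1" --pt "0 0 0.001 0 0 0 1" --pt "0 0 0.001 0 0 0 1" --pt "0 0 0 0 0 0 1"

```text
t: 16.7
eef_pos: [0.6498, 0.0206, 0.2656]
tool_rot: [3.142, 0.0, 1.37]
force: [-1.9, -1.3, -0.2]
width: 0.0258
grasp_force: 35.0
```

Request:
play_rows --pt "0 0 0.001 0 0 0 1" --pt "0 0 0.0005 0 0 0 1" --pt "0 0 0 0 0 0 1"

```text
t: 17.08
eef_pos: [0.6498, 0.0206, 0.2641]
tool_rot: [3.141, -0.0, 1.37]
force: [-0.8, -3.8, 0.8]
width: 0.0257
grasp_force: 35.0
```

Request:
play_rows --pt "0 0 0 0 0 0 0.5" --pt "0 0 0 0 0 0 0.3" --pt "0 0 0 0 0 0 0" --pt "0 0 0 0 0 0 -0.3" --pt "0 0 0 0 0 0 -0.3" --pt "0 0 -0.03 0 0 0 -0.3" --pt "0 0 -0.05 0 0 0 -0.3" --pt "0 0 -0.05 0 0 0 -0.6" --pt "0 0 -0.02 0 0 0 -1" --pt "0 0 0 0 0 0 -1" --pt "0 0 0 0 0 0 -1"

```text
t: 18.45
eef_pos: [0.6493, 0.0207, 0.4121]
tool_rot: [-3.139, 0.0, 1.37]
force: [0.6, 0.9, -0.2]
width: 0.0912
grasp_force: 0.0
```

```bash
python3 -c "
from h import *
go(.611,-.155,.36,1.37+1.0)
s=snapshot('side');crop(s,265,150,90,90,6.6,'pics/lv.png')"
```

```text
t18.45 q6 0.20 shift [-0.1798 -0.0024  0.0522] turn/5deg [-3.000e-02 -1.000e-02 -1.146e+01]
```

View pics/lv.png

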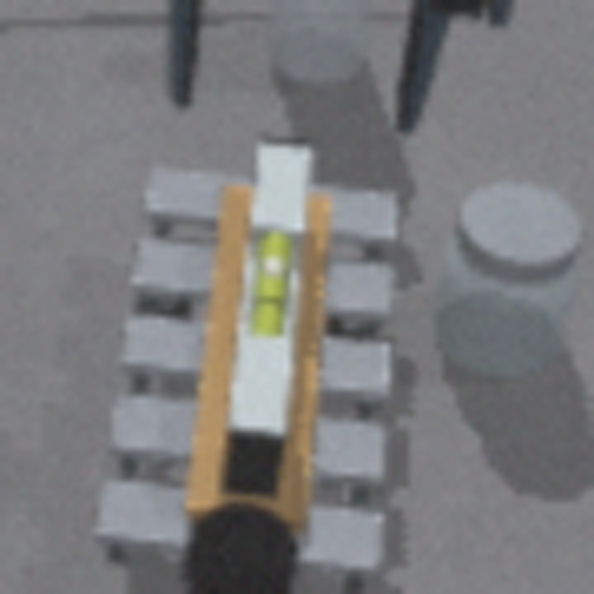

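The level stands along the board. The bubble at (273,263) sits about 15 mm towards the far end from the vial middle at about (270,284), so the knob needs about 1.5 rad clockwise. Going to the knob.

Request:
play_rows --pt "-0.03 0 0 0 0 0 -1" --pt "-0.05 0 0 0 0 0 -1" --pt "-0.05 -0.0024 0 0 0 0 -1" --pt "-0.035 0 0.01 0 0 0 -1" --pt "-0.015 0 0.03 0 0 0 -1" --pt "0 0 0.01 0 0 0 -1" --pt "0 0 0 0 0 0 -1" --pt "0 0 0 0 0 0 -1"

```text
t: 19.5
eef_pos: [0.612, -0.1545, 0.3646]
tool_rot: [3.141, 0.0, 1.371]
force: [0.4, -0.4, 0.4]
width: 0.0914
grasp_force: 0.0
```

```bash
cat > bub.py <<'E'
from h import *
# vial profile: sample along level axis at z, yaw
def prof(name,f=None,c=(.6498,.0206),yaw=1.37,z=.101,W=7):
    s=snapshot(name); d=np.array([np.cos(yaw),np.sin(yaw)]); n=np.array([-d[1],d[0]])
    a=np.arange(-100,101,.5)/1e3; b=np.arange(-40,41,.5)/1e3
    M=np.array([[px(s,[*(np.array(c)+i*d+j*n),z]) for i in a] for j in b]).astype(np.float32)
    im=cv2.remap(s["img"],M[...,0],M[...,1],cv2.INTER_CUBIC)
    im=cv2.resize(im[:,::-1],None,fx=2,fy=2)[...,::-1]
    return im # 4 px/mm ; left = +axis (away from knob), col 400 = middle
E
python3 -c "
from bub import *
go(.611,-.155,.292,1.37)
im=np.vstack([prof('top'),np.zeros((10,802,3),np.uint8)]); cv2.imwrite('pics/t1.png',im)"
```

```text
t19.50 q6 -0.08 shift [-0.0007 -0.0009  0.0726] turn/5deg [0.01 0.   0.01]Traceback (most recent call last):
  File "<string>", line 4, in <module>
    im=np.vstack([prof('top'),np.zeros((10,802,3),np.uint8)]); cv2.imwrite('pics/t1.png',im)
    return _nx.concatenate(arrs, 0, dtype=dtype, casting=casting)
           ~~~~~~~~~~~~~~~^^^^^^^^^^^^^^^^^^^^^^^^^^^^^^^^^^^^^^^
ValueError: all the input array dimensions except for the concatenation axis must match exactly, but along dimension 1, the array at index 0 has size 804 and the array at index 1 has size 802
```

```bash
cat >> bub.py <<'E'
def num(name):
    im=prof(name)[:,:804]; h=cv2.cvtColor(im,cv2.COLOR_BGR2HSV)
    y=(cv2.inRange(h,(22,110,60),(45,255,255))>0)
    r=np.argwhere(y.sum(1)>60); r0=int(r.mean()) if len(r) else 160
    b=im[r0-10:r0+10].mean(0)  # B,G,R per column
    print(name,"row",r0,"mm(+away from knob):")
    for c in range(240,564,8): print("%d:%d/%d"%((402-c)/4,b[c:c+8,0].mean(),b[c:c+8,1].mean()),end=" ")
    print()
E
python3 -c "
from bub import *
num('top');num('side')"
```

```text
top row 160 mm(+away from knob):
40:247/239 38:181/230 36:91/216 34:72/219 32:98/233 30:101/235 28:92/228 26:83/223 24:94/223 22:125/230 20:178/241 18:221/247 16:237/246 14:230/238 12:229/238 10:211/240 8:150/228 6:96/219 4:88/225 2:95/231 0:98/232 -1:102/235 -3:104/233 -5:93/209 -7:77/181 -9:76/185 -11:86/212 -13:96/230 -15:101/234 -17:100/231 -19:97/229 -21:98/231 -23:98/232 -25:95/230 -27:87/227 -29:86/225 -31:106/223 -33:152/225 -35:210/230 -37:245/233 -39:240/233 
side row 160 mm(+away from knob):
40:72/63 38:72/64 36:74/65 34:74/65 32:73/64 30:73/63 28:73/65 26:73/66 24:73/66 22:73/66 20:73/66 18:73/66 16:75/68 14:78/71 12:80/72 10:78/70 8:75/67 6:74/65 4:74/65 2:70/62 0:64/58 -1:58/53 -3:54/49 -5:51/48 -7:48/47 -9:47/47 -11:47/55 -13:49/66 -15:52/81 -17:52/91 -19:57/110 -21:68/144 -23:83/175 -25:97/193 -27:110/193 -29:143/199 -31:180/208 -33:192/196 -35:168/167 -37:132/132 -39:109/106
```

Request:
play_rows --pt "-0.0007 -0.0009 0.03 0 0 0 -1" --pt "0 0 0.03 0 0 0 -1" --pt "0 0 0.0126 0 0 0 -1" --pt "0 0 0 0 0 0 -1" --pt "0 0 0 0 0 0 1" --pt "0 0 0 0 0 0 1" --pt "0 0 0 0 0 0 1" --pt "0 0 0 0 0 0 1" --pt "0 0 0 0 0 0 1" --pt "0 0 0 0 0 0 1" --newtons 40

```text
t: 20.9
eef_pos: [0.6114, -0.1559, 0.2917]
tool_rot: [3.138, 0.0, 1.37]
force: [12.4, -1.7, -8.2]
width: 0.0435
grasp_force: 40.0
```

Request:
play_rows --pt "0 0.001 0 0 0 0 1" --pt "0 0 0 0 0 0 1"

```text
t: 21.15
eef_pos: [0.6119, -0.156, 0.2917]
tool_rot: [3.14, 0.0, 1.37]
force: [5.5, -1.7, -2.1]
width: 0.0437
grasp_force: 40.0
```

Request:
play_rows --pt "0 0.0008 0 0 0 0.3 1" --pt "0 0 0 0 0 1 1" --pt "0 0 0 0 0 1 1" --pt "0 0 0 0 0 1 1" --pt "0 0 0 0 0 1 1" --pt "0 0 0 0 0 1 1" --pt "0 0 0 0 0 1 1" --pt "0 0 0 0 0 1 1" --pt "0 0 0 0 0 0.7 1" --pt "0 0 0 0 0 0 1"

```text
t: 22.4
eef_pos: [0.6119, -0.1558, 0.2916]
tool_rot: [-3.14, 0.001, 0.67]
force: [-5.5, 3.2, 8.6]
width: 0.0433
grasp_force: 40.0
```

Request:
play_rows --pt "0 0 0 0 0 1 1" --pt "0 0 0 0 0 1 1" --pt "0 0 0 0 0 1 1" --pt "0 0 0 0 0 1 1" --pt "0 0 0 0 0 1 1" --pt "0 0 0 0 0 1 1" --pt "0 0 0 0 0 0 1" --pt "0 0 0 0 0 0 1" --pt "0 0 0 0 0 0 1" --pt "0 0 0 0 0 0 1" --pt "0 0 0 0 0 0 1" --pt "0 0 0 0 0 0 1" --pt "0 0 0 0 0 0 1" --pt "0 0 0 0 0 0 1" --pt "0 0 0 0 0 0 1" --pt "0 0 0 0 0 0 1"

```text
t: 24.4
eef_pos: [0.6117, -0.1555, 0.2916]
tool_rot: [-3.14, 0.002, 0.147]
force: [-5.1, 8.1, 10.1]
width: 0.0431
grasp_force: 40.0
```

```bash
python3 -c "
from bub import *
num('top')"
```

```text
top row 157 mm(+away from knob):
40:150/196 38:99/200 36:91/227 34:97/237 32:104/238 30:106/237 28:103/234 26:99/232 24:94/230 22:89/228 20:89/230 18:91/228 16:77/191 14:71/161 12:108/196 10:167/244 8:222/251 6:245/249 4:245/248 2:242/248 0:240/249 -1:196/237 -3:121/215 -5:75/179 -7:67/161 -9:79/195 -11:93/234 -13:95/235 -15:96/230 -17:101/232 -19:103/234 -21:102/233 -23:99/233 -25:96/232 -27:98/231 -29:120/230 -31:173/230 -33:224/231 -35:239/233 -37:237/232 -39:234/232
```

Lines at about +14 and −7 mm and the bubble from −2.3 to +10 mm, so it is centred. Releasing the knob.

Request:
play_rows --pt "0 0 0 0 0 0 -0.1" --pt "0 0 0 0 0 0 -0.4" --pt "0 0 0 0 0 0 -0.4" --pt "0 0 -0.03 0 0 0 -0.4" --pt "0 0 -0.05 0 0 0 -0.4" --pt "0 0 -0.05 0 0 0 0" --pt "0 0 0 0 0 -1 1" --pt "0 0 0 0 0 -1 1" --pt "0 0 0 0 0 -1 1" --pt "0 0 0 0 0 -1 1" --pt "0 0 0 0 0 -1 1" --pt "0 0 0 0 0 -1 1" --pt "0 0 0 0 0 -1 1" --pt "0 0 0 0 0 -1 1" --pt "0 0 0 0 0 -1 1" --pt "0 0 0 0 0 -1 1" --pt "0 0 0 0 0 -1 1" --pt "0 0 0 0 0 -1 1" --pt "0 0 0 0 0 -1 1" --pt "0 0 0 0 0 -1 1"

```text
t: 26.95
eef_pos: [0.6122, -0.1562, 0.4213]
tool_rot: [-3.141, 0.0, 1.373]
force: [-0.9, 0.4, 0.8]
width: 0.0005
grasp_force: 0.0
```

```bash
python3 -c "
from bub import *
num('top'); im=prof('top')
go(.6634,.0872,.35,1.37); print(observe()['width'])"
```

```text
top row 158 mm(+away from knob):
40:147/189 38:95/193 36:87/221 34:93/234 32:101/235 30:102/235 28:98/231 26:95/228 24:94/227 22:92/227 20:92/228 18:93/224 16:79/187 14:71/156 12:103/190 10:158/239 8:213/248 6:241/246 4:242/245 2:238/245 0:235/245 -1:189/232 -3:116/211 -5:72/176 -7:67/158 -9:80/192 -11:96/233 -13:97/235 -15:95/227 -17:96/227 -19:98/229 -21:101/232 -23:99/232 -25:93/229 -27:92/227 -29:112/226 -31:168/227 -33:222/230 -35:238/231 -37:234/230 -39:230/230 
t27.05 q6 -0.09 shift [0.2487 0.0019 0.0713] turn/5deg [-0.    0.    0.01]
0.0004374547575905541
```

Request:
play_rows --pt "0.03 0 0 0 0 0 1" --pt "0.05 0.002 0 0 0 0 1" --pt "0.055 0 0 0 0 0 1" --pt "0.055 0 0 0 0 0 1" --pt "0.04 0 0.01 0 0 0 1" --pt "0.02 0 0.03 0 0 0 1" --pt "0 0 0.035 0 0 0 1" --pt "0 0 0.025 0 0 0 1" --pt "0 0 0.01 0 0 0 1" --pt "0 0 0 0 0 0 1" --pt "0 0 0 0 0 0 1"

```text
t: 28.42
eef_pos: [0.6644, 0.0884, 0.3126]
tool_rot: [3.14, -0.0, 1.369]
force: [0.5, -0.2, 0.4]
width: 0.0002
grasp_force: 0.0
```

Request:
play_rows --pt "0 0 0.006 0 0 0 1" --pt "0 0 0.003 0 0 0 1" --pt "0 0 0.001 0 0 0 1" --pt "0 0 0.001 0 0 0 1" --pt "0 0 0 0 0 0 1" --pt "0 0 0 0 0 0 1"

```text
t: 29.18
eef_pos: [0.664, 0.0885, 0.3005]
tool_rot: [3.142, 0.0, 1.37]
force: [-0.3, -0.5, 0.6]
width: 0.0004
grasp_force: 0.0
```

Request:
play_rows --pt "0 0 0.001 0 0 0 1" --pt "0 0 0 0 0 0 1" --pt "0 0 0 0 0 0 1"

```text
t: 29.55
eef_pos: [0.664, 0.0885, 0.2994]
tool_rot: [3.142, -0.0, 1.37]
force: [0.0, 0.1, -0.3]
width: 0.0003
grasp_force: 0.0
```

Request:
play_rows --pt "0 0 0.001 0 0 0 1" --pt "0 0 0 0 0 0 1" --pt "0 0 0 0 0 0 1"

```text
t: 29.92
eef_pos: [0.6641, 0.0885, 0.2991]
tool_rot: [3.141, -0.0, 1.37]
force: [-4.4, 0.5, 9.3]
width: 0.0003
grasp_force: 4.3
```

Request:
play_rows --pt "0 0 0.0001 0 0 0 1" --pt "0 0 0 0 0 0 1" --pt "0 0 0 0 0 0 1" --pt "0 0 0 0 0 0 1" --pt "0 0 0 0 0 0 1" --pt "0 0 0 0 0 0 1" --pt "0 0 0 0 0 0 1" --pt "0 0 0 0 0 0 1" --pt "0 0 0 0 0 0 1" --pt "0 0 0 0 0 0 1"

```text
t: 31.18
eef_pos: [0.6642, 0.0885, 0.2991]
tool_rot: [3.141, -0.0, 1.37]
force: [-3.8, 0.5, 10.3]
width: 0.0008
grasp_force: 4.8
```

```bash
python3 -c "
from bub import *
s=snapshot('side'); crop(s,275,155,70,70,8,'pics/f.png'); 
for i in range(6): print(observe()['force'].round(1)); snapshot('side')"
```

```text
[-4.1 -0.8 10.2]
[-4.1 -0.6  8.6]
[-3.7 -0.1  9.7]
[-4.1 -1.4  9. ]
[-3.6 -0.6 10. ]
[-3.2  0.8 10.2]
```

View pics/f.png

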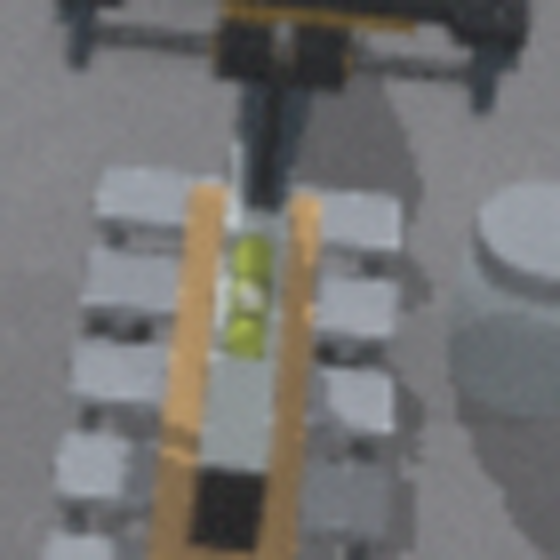

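The side view shows the fingertips on the far shoulder and the bubble at (248,296), midway along the vial (rows 235–357). Force is steady at about 9.7 N, so I'm handing in.

```bash
python3 -c "
from rig import *
print(hand_in())"
```

```text
the job is handed in; nothing more can be done
None
```

The job is handed in: the board lies along the middle of the shelf, the level stands on it with the bubble centred, and the closed fingertips were still pressing on its top at about 10 N.

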